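# Seat a hardwood block in the drilling jig and lock the toggle clamp on it

## Robot

A 7-joint arm with a two-finger parallel gripper is mounted at the origin on a cart in front of the work surface, level with it; the furniture and walls round the work are solid. World frame = base frame: x ahead of the robot, y to its left, z up, the work surface at z = 0. Lengths are in m, angles in rad, forces in N, time in s.
With the tool pointing down it reaches from about 0.35 to 0.9 m from the base axis. Payload 8.1 kg.
Tool frame: the origin (TCP) lies at the very end of the fingers, on their centre line; the grasp point (between the pads) lies 19 mm behind it; z points along the fingers, y is the line along which they close (so a half turn about z gives the same grasp; the last joint's range is limited). The gripper opens to 92 mm and grips with 3 to 60 N. Pads are 19 mm wide; open, the fingers measure 130 mm over their backs; the gripper's body (75 mm by 190 mm) begins 47 mm behind the grasp point.
Start: joints at [1.177, 0.434, 0.025, 1.573, -0.012, 1.134, -0.075], TCP at [0.179, -0.599, 0.227] pointing down, gripper open.
Joint ranges: [-2.62, 2.62], [-0.44, 2.09], [-1.27, 1.32], [0.08, 2.57], [-1.32, 4.46], [0.12, 2], [-2.74, 2.74]. Speed limits (rad/s): [2.22, 2.22, 3.01, 3.01, 3.14, 3.14, 3.14].

## Interface

Orientations are given as a rotation vector (axis times angle).
In Python, from cell import arm gives the robot as it stands.
- The arm moves only by the tool jog_arm, never from a script. Its argument "rows" is a list of rows, each a list of 3 entries, a list of its own where there are three numbers: the shift along the world's x, y, z in cm, then the turn, a rotation vector about the world's x, y, z in degrees, then the opening, from 0 (shut) to 1 (fully open). A call has 1 to 8 rows; each row is the pose to reach, as a shift and turn from the pose commanded when the call began; what a row does not reach only later rows make up. A row lasts 1/8 s, in which the tool goes at most 62.5 mm and 10.7 degrees, less where a joint would pass 70% of its speed; a pose out of reach is approached as far as the arm can. A call with a gripper value outside its range is refused whole. The fingers move at their own pace and stop on an object; "newtons" is the grip in N (left out, the last holds). Time passes only in rows, so rows that repeat a pose let the fingers close. It gives the time, the measured TCP pose, the force, the opening and the grip force at its end, in the units of the state.
- arm.observe(): the state, without advancing time (a new reading comes with each control period).
- arm.get_image(name): name is "scene" or "top" or "wrist"; returns a dict with "img" (480x640x3 uint8, red, green, blue), "depth" (480x640 float32, m along the optical axis (not along the pixel's ray), 0 where there is no reading), "fx", "fy", "cx", "cy" (pixels), "rvec" (rotation vector, rad) and "tvec" (3), from world to camera coordinates, as OpenCV has them; the wrist camera has in their place "mount" (4x4, takes a point from camera to tool coordinates, whose origin is the TCP and whose axes are the flange's). Camera axes: x right, y down, z forward; pixel columns grow to the right and rows downward; lengths in m; the calibration is good to about 2 mm. A picture is of the moment at which its call begins: read the wrist's pose just before it.
- arm.sign_off(): hands the job in; it is judged then, once.
The state is a dict: "clock": time; "joints": joint angles; "dq": joint speeds; "joint_efforts": joint torques, N m; "position": TCP position; "ee_rot": TCP orientation; "force": force on the tool from outside, world axes, zero at the start; "ft_torque": the same for the moment, N m; "width": opening from 0.0 (shut) to 1.0 (fully open); "gripper_force": force on a finger pad.
Only numpy, scipy, OpenCV 4.12 (cv2) and the standard library are available. Lean on these libraries where they do the work, as an engineer would, in place of code of your own. Each camera call takes 0.05 s, during which the arm holds its last target. There are 200 camera calls.

## Task

Push the hardwood block along the channel of the drilling jig until its end sits fully home against the aluminium end stop, and only then push the clamp's handle back and down past its dead point until it snaps into lock, so that the block stays clamped at the stop. Use the fingers only to push: do not grip or lift the block or the handle, and leave the loose things around the jig where they are.

Things in the scene. Friction and masses are not known exactly. Their poses are not given: they have to be found in the camera images.
- jig: Drilling jig screwed to the bench: plywood board 149 x 150 mm, 15 mm thick, with a channel for the block and a steel toggle clamp. Origin on the bench surface under the centre of the seated block; x points across the channel to the clamp, y along it to the end stop, z up. The board runs from y = -58 to +92 mm and x = -40 to +109 mm; its top, 15 mm above the bench, is the channel floor.
- channel_mouth (a point): Middle of the channel's open -y end on its floor (jig y = -55 mm), axes as the jig's. The channel is 53 mm wide for the 50 mm block. On its +x side stands a fence 33 mm tall and 80 mm deep that carries the clamp on its top (48 mm above the bench), on its -x side a guide rail 18 mm tall, 10 mm wide; both from y = -55 to +75 mm. The block sticks out here.
- end_stop (a point): Centre of the face of the aluminium end stop that the block must meet, 39 mm above the bench, axes as the jig's: the face looks to -y. The stop is 66 mm wide (x) and its top is 49 mm above the bench.
- wood_block: Hardwood block 50 x 150 x 48 mm (x, y, z), about 0.4 to 0.8 kg, lying in the channel with its long way (y) along it, its top 63 mm above the bench. Origin: centre of its underside. At the start it is 20 to 40 mm short of the stop; it slides on the board with ordinary wood friction (about 2 to 6 N).
- block_push_end (a point): Centre of the free end face of the block (the -y end, to be pushed towards +y), 24 mm above its underside.
- block_stop_end (a point): Centre of the block's other end face (the +y end), which must meet the end stop; level with point end_stop.
- clamp_handle (a joint): Angle between handle and short links (rad): 0 open, as it starts; 1.74 at the dead point, handle and links in line; about 2.03 locked, at its stop. It stays where left while open (light friction, under 2 N at the grip). From about 1.2 the foot is squeezed on the block and the handle takes some 3 to 6 N at the grip; past 1.74 it snaps home by itself. A few newtons upward would unlock it again.
- handle_grip (a point): Middle of the handle's black round grip (17 mm thick, 68 mm long); x along the grip to its free end, y is the jig's y. Open, it leans 15 degrees from upright, top towards jig +x, middle at jig x = 88, y = 0, z = 173 mm. Pushed to jig +x and down it swings over; with the grip 40 degrees above level its middle is near jig x = 130, z = 145 mm.
- handle_end (a point): Free end of the same grip: open at jig x = 96, y = 0, z = 206 mm, locked at jig x = 176, y = 0, z = 107 mm.
- grip_locked (a point): Fixed point of the jig where the middle of the grip lies when the clamp is locked: jig x = 142, y = 0, z = 104 mm, the grip then nearly level along jig x, free end outward.
- clamp_foot: Round black rubber foot (18 mm across) under the end of the clamp's pressure arm, which swings at jig y = 0 in the jig's x-z plane; origin: centre of its underside. Open, the arm stands up steeply, the foot more than 25 mm above the block and the arm's top below 150 mm above the bench; locked, the foot presses the middle of the block's top with about 25 N.
- hexkey_set: Folding hex key set, a red 27 x 95 mm bundle 30 mm tall lying on the bench; origin: centre of its underside. Bystander.
- grease_tin: Round flat grease tin with a brass-coloured lid, 76 mm across, 33 mm tall, standing on the bench; origin: centre of its underside. Bystander.
- small_case: Small green plastic case standing on edge, 27 x 90 x 88 mm; origin: centre of its underside. Bystander.
- extinguisher (a point): Room, fixed: foot of the fire extinguisher, an upright cylinder 150 mm thick and 0.3 m tall (0.39 m with its lever) beside the jig. Nearer the robot a thin pegboard panel stands from 0.07 to 0.61 m height: its right-hand end is at world x = 0.30, y = 0.03, and from there it runs off to the left and slightly back, with shelves above. The jig is reached round its right-hand end.

How it is judged:
On the way, in this order (a step that is already met when the one before it is completed fails the run):
1. the block's end is within 3 mm of the end stop while the clamp is still open (handle joint below 1.2) (y of block_stop_end in the frame of end_stop above -0.003 m and value of joint clamp_handle below 1.2 rad), for 0.2 s.
2. the clamp handle is past its dead point (handle joint above 1.95) (value of joint clamp_handle above 1.95 rad), for 0.2 s.
At the end, for the whole second after the job is handed in: the clamp handle rests in lock (joint above 1.95), its rubber foot presses the block with more than 15 N, and the block lies flat and at rest with its end within 3 mm of the end stop (value of joint clamp_handle above 1.95 rad and contact force between clamp_foot and wood_block above 15 N and y of block_stop_end in the frame of end_stop above -0.003 m and angle between wood_block's own z axis and vertical below 0.03 rad and linear speed of wood_block below 0.01 m/s); the robot touches nothing.
It fails at once if the block is lifted more than 8 mm off the jig's board (z of wood_block in the frame of jig above 0.023 m).
It fails at once if the block is taken between the fingers (the grasp point enters it) (x of the grasp point in the frame of wood_block between -0.02 and 0.02 m and y of the grasp point in the frame of wood_block between -0.07 and 0.07 m and z of the grasp point in the frame of wood_block between 0 and 0.05 m).
It fails at once if the handle's grip is taken between the fingers (the grasp point enters it) (x of the grasp point in the frame of handle_grip between -0.034 and 0.034 m and y of the grasp point in the frame of handle_grip between -0.006 and 0.006 m and z of the grasp point in the frame of handle_grip between -0.006 and 0.006 m).
It fails at once if a loose thing beside the jig is moved by more than 2 cm (distance of any of hexkey_set, grease_tin, small_case from where it was at the start of the episode above 0.02 m).
It also fails if it takes over 48 s, if anything falls off the work surface, if the arm or the gripper's body presses on something with over 40 N, if the wrist force passes 120 N, or if a joint passes its speed limit or range.

## Working session

There is one attempt and no reset: what is moved stays moved. The work goes in short steps, Python scripts to look and compute and a tool call to move; the robot and the scene stay as the last step left them, time stands still between calls to the robot, and variables do not carry over. Pictures are saved under pics/ and viewed, at most 10 in all, crops included, and the job is handed in when it is done.

Besides the shell and the picture viewer there is one more tool, called after "Call:" by a JSON object that holds its "name" and its "arguments". jog_arm: Moves the arm, as the interface text tells. Its arguments: {"type":"object","properties":{"rows":{"type":"array","items":{"type":"array"}},"newtons":{"type":"number"}},"required":["rows"]}

```bash
mkdir -p pics; cat > h.py <<'E'
import numpy as np, cv2
from scipy.spatial.transform import Rotation as R
from cell import arm
def grab(n):
    s=arm.observe(); d=arm.get_image(n); np.savez(f'/tmp/{n}.npz',**d,pos=s['position'],rot=s['ee_rot']); return d
def world(n,pts):
    d=np.load(f'/tmp/{n}.npz'); out=[]
    for u,v in pts:
        p=d['depth'][v-1:v+2,u-1:u+2]; z=np.median(p[p>0]) if (p>0).any() else np.nan
        c=np.array([(u-d['cx'])/d['fx']*z,(v-d['cy'])/d['fy']*z,z])
        if 'rvec' in d: w=R.from_rotvec(d['rvec'].ravel()).inv().apply(c-d['tvec'].ravel())
        else:
            t=d['mount']@np.append(c,1); w=R.from_rotvec(d['rot']).apply(t[:3])+d['pos']
        out.append(w)
    return np.array(out)
E
python3 - <<'E'
from h import *
for n in('scene','top'):
    d=grab(n); cv2.imwrite(f'pics/{n}0.png',d['img'][...,::-1])
print(arm.observe())
E
```

```text
{'clock': 0.1, 'joints': array([ 1.17737407,  0.43516824,  0.02496546,  1.5740099 , -0.01161171,
        1.13401169, -0.07508567]), 'dq': array([-0.00021569, -0.00150624, -0.00024008, -0.00153274,  0.0003484 ,
       -0.00074328, -0.00080917]), 'joint_efforts': array([ 4.59757081e-03, -6.69125748e+01,  9.89601351e-01, -3.15143287e+01,
       -6.02474366e-02,  3.75128200e-02,  3.40740530e-05]), 'position': array([ 0.17903508, -0.59831985,  0.22601261]), 'ee_rot': array([-3.10704954e+00, -4.54927452e-01,  5.12750045e-04]), 'force': array([-0.27930037,  0.32480946, -0.16154903]), 'ft_torque': array([-0.03433343, -0.0432678 ,  0.00889217]), 'gripper_force': 0.0, 'width': 1.0000720562628986}
```

View pics/scene0.png

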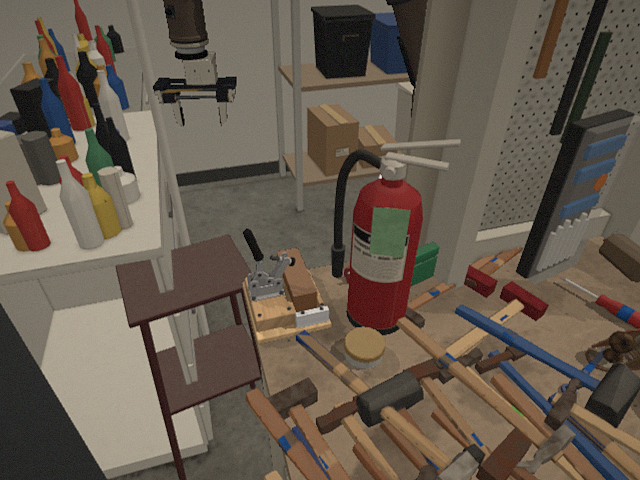

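View pics/top0.png

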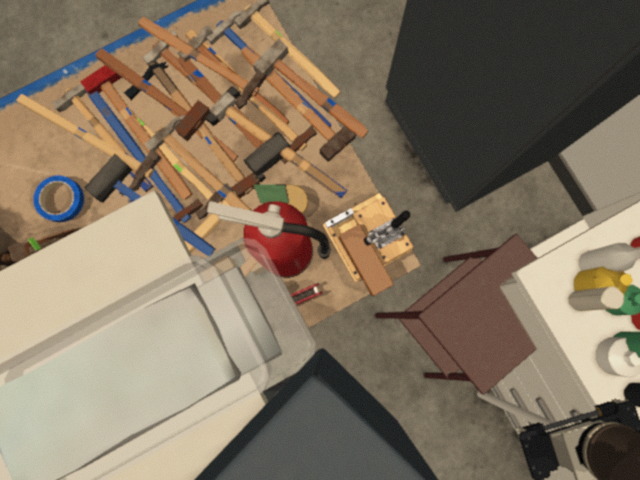

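The scene view shows the jig around (285,300), beside the extinguisher. The top view has the jig at (370,240), with the block's free end toward (378,290), the stop at (340,217) and the grip at (402,217). I'll enlarge the top view.

```bash
python3 - <<'E'
from h import *
d=np.load('/tmp/top.npz'); im=d['img'][170:320,270:450,::-1]
cv2.imwrite('pics/topc.png',cv2.resize(im,None,fx=4,fy=4,interpolation=cv2.INTER_CUBIC))
d=np.load('/tmp/scene.npz'); im=d['img'][220:350,230:400,::-1]
cv2.imwrite('pics/scenec.png',cv2.resize(im,None,fx=4,fy=4,interpolation=cv2.INTER_CUBIC))
E
```

```text
(no output)
```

View pics/topc.png

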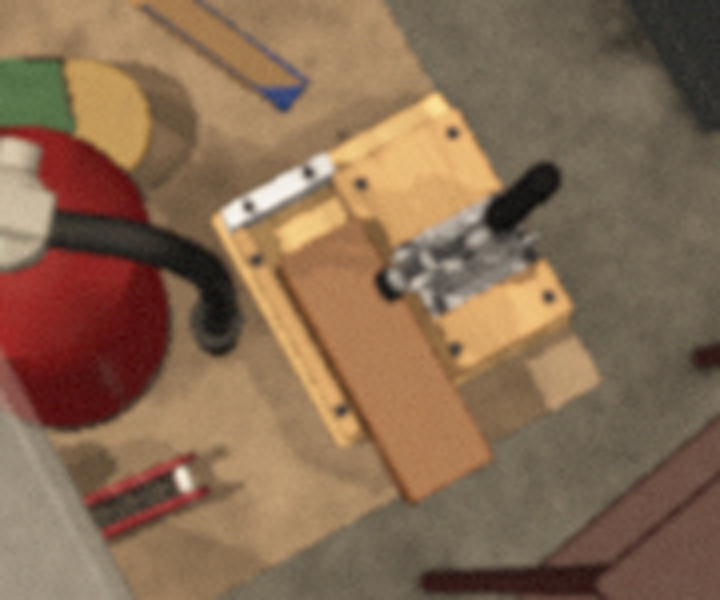

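View pics/scenec.png

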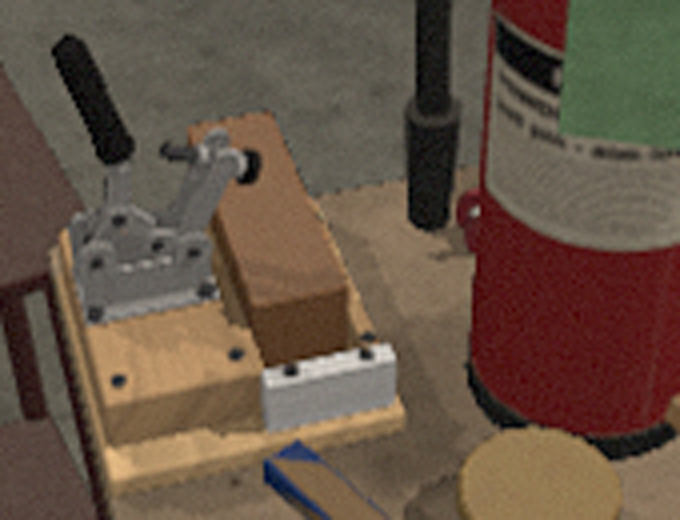

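The enlarged top view shows these features (crop pixels):
- Block top corners: (410,500), (490,460), (283,262), (355,222).
- Stop's block-side top edge: (238,228) to (332,178).
- Grip end at (545,178).
- Board's outer corners: (437,95), (572,308), (345,440).

```bash
cat >> h.py <<'E'
def plane(n,pts,z):
    d=np.load(f'/tmp/{n}.npz'); r=R.from_rotvec(d['rvec'].ravel()).inv(); o=r.apply(-d['tvec'].ravel())
    p=np.array(pts,float); v=r.apply(np.c_[(p[:,0]-d['cx'])/d['fx'],(p[:,1]-d['cy'])/d['fy'],np.ones(len(p))])
    return o+v*((z-o[2])/v[:,2])[:,None]
E
python3 - <<'E'
from h import *
np.set_printoptions(precision=4,suppress=True)
f=lambda L:[(270+u/4,170+v/4) for u,v in L]
B=plane('top',f([(410,500),(490,460),(283,262),(355,222)]),.063);print('block',B)
S=plane('top',f([(238,228),(332,178)]),.049);print('stop',S)
J=plane('top',f([(345,443),(217,215)]),.015);print('board -x edge',J)
print('screws fence',plane('top',f([(361,184),(453,132),(548,297),(455,349)]),.048))
print('gripend',plane('top',f([(545,178)]),.206))
print('depth blk',world('top',[(367,265),(360,245),(375,280)]))
print('bench',world('top',[(300,330),(335,195)]))
print('scene: gripend, midgrip', world('scene',[(247,232),(253,245),(258,257)]))
ax=(B[2]+B[3]-B[0]-B[1]);print('yaw of jig y',np.degrees(np.arctan2(ax[1],ax[0])),np.linalg.norm(ax)/2, np.linalg.norm(B[1]-B[0]))
d=np.load('/tmp/top.npz');print('hexkey',world('top',[(295,297),(315,290),(320,285)]))
print('cam z',-R.from_rotvec(d['rvec'].ravel()).inv().apply(d['tvec'].ravel()))
# objects
print('tin',world('scene',[(365,343)]),'case',world('scene',[(425,260)]),'ext',world('scene',[(385,270)]))
E
```

```text
block [[ 0.4105 -0.2896  0.063 ]
 [ 0.4325 -0.3318  0.063 ]
 [ 0.5366 -0.2204  0.063 ]
 [ 0.5592 -0.2589  0.063 ]]
stop [[ 0.5571 -0.1959  0.049 ]
 [ 0.5859 -0.2468  0.049 ]]
board -x edge [[ 0.4436 -0.2573  0.015 ]
 [ 0.5702 -0.184   0.015 ]]
screws fence [[ 0.583  -0.2627  0.048 ]
 [ 0.6131 -0.3129  0.048 ]
 [ 0.5225 -0.3649  0.048 ]
 [ 0.4931 -0.3145  0.048 ]]
gripend [[ 0.5567 -0.3409  0.206 ]]
depth blk [[ 0.4741 -0.2774  0.0619]
 [ 0.5169 -0.262   0.0624]
 [ 0.4423 -0.2946  0.0639]]
bench [[ 0.3445 -0.1701  0.71  ]
 [ 0.6402 -0.2071  0.0003]]
scene: gripend, midgrip [[ 0.5668 -0.3371  0.203 ]
 [ 0.5658 -0.3286  0.1744]
 [ 0.562  -0.3227  0.1443]]
yaw of jig y 29.342374887353934 0.14501009578906332 0.04762330306005353
hexkey [[ 0.4056 -0.1226  0.009 ]
 [ 0.4213 -0.1666  0.0179]
 [ 0.4337 -0.1771  0.0005]]
cam z [ 0.3523 -0.1955  1.2264]
tin [[ 0.6263 -0.1036  0.034 ]] case [[ 0.3957 -0.0085  0.0637]] ext [[ 0.5724 -0.0861  0.1681]]
```

```bash
python3 - <<'E'
from h import *
np.set_printoptions(precision=2,suppress=True)
for n,P in(('top',[(320,420),(320,365),(260,470),(400,450),(470,90),(470,190),(410,90),(480,290),(390,316),(520,240),(150,300),(270,330),(290,290),(310,352),(240,370),(590,440),(640,470-1)]),('scene',[(395,20),(410,5),(430,60),(180,20),(200,60)])):
    P=[(min(u,637),min(v,477)) for u,v in P]
    for p,w in zip(P,world(n,P)): print(n,p,w)
E
```

```text
top (320, 420) [ 0.31 -0.19  0.97]
top (320, 365) [ 0.33 -0.19  0.91]
top (260, 470) [ 0.29 -0.17  0.97]
top (400, 450) [ 0.29 -0.23  0.94]
top (470, 90) [ 0.98 -0.57 -0.17]
top (470, 190) [ 0.8  -0.67 -0.57]
top (410, 90) [ 1.15 -0.47 -0.57]
top (480, 290) [ 0.44 -0.56 -0.1 ]
top (390, 316) [ 0.38 -0.4  -0.59]
top (520, 240) [ 0.56 -0.66 -0.1 ]
top (150, 300) [ 0.37 -0.04  0.74]
top (270, 330) [ 0.34 -0.14  0.73]
top (290, 290) [ 0.42 -0.11  0.  ]
top (310, 352) [ 0.33 -0.18  0.74]
top (240, 370) [ 0.31 -0.12  0.74]
top (590, 440) [ 0.2  -0.56  0.44]
top (637, 469) [ 0.2  -0.53  0.61]
scene (395, 20) [-1.63 -0.26  0.16]
scene (410, 5) [ 0.06 -0.12  0.5 ]
scene (430, 60) [ 0.34 -0.06  0.46]
scene (180, 20) [ 0.22 -0.59  0.47]
scene (200, 60) [ 0.21 -0.56  0.39]
```

```bash
python3 - <<'E'
from h import *
np.set_printoptions(precision=3,suppress=True)
P=[(324,252),(322,240),(310,230),(270,243),(300,265),(290,222),(280,250)]
e=np.array([.866,.5]);n=np.array([.5,-.866])
for nn,P in(('top',P),('scene',[(337,270),(337,255),(340,200),(420,250),(350,250),(240,227),(262,262)])):
  for p,w in zip(P,world(nn,P)): print(nn,p,w,'jig',w[:2]@n-.482,w[:2]@e-.310)
E
```

```text
top (324, 252) [ 0.487 -0.186  0.169] jig -0.07749815987125025 0.018450020614382
top (322, 240) [ 0.489 -0.184  0.31 ] jig -0.07844211523318756 0.021894773792607902
top (310, 230) [ 0.499 -0.164  0.35 ] jig -0.0901243890384737 0.04018907656388376
top (270, 243) [ 0.484 -0.095  0.302] jig -0.15799924857072328 0.0612397788625102
top (300, 265) [ 0.466 -0.137  0.115] jig -0.13013137109616107 0.024888748890815993
top (290, 222) [ 0.521 -0.128  0.3  ] jig -0.11086971369284865 0.0771812140365078
top (280, 250) [ 0.473 -0.112  0.293] jig -0.1488772503756422 0.04376256181140753
scene (337, 270) [ 0.508 -0.181  0.095] jig -0.07158908616621079 0.03961582992369567
scene (337, 255) [ 0.511 -0.181  0.135] jig -0.0695303471580152 0.04150118999874569
scene (340, 200) [ 0.505 -0.181  0.255] jig -0.07266441727400302 0.0364315783670745
scene (420, 250) [ 0.396 -0.023  0.088] jig -0.26455593913899544 0.021261106250671014
scene (350, 250) [-0.807 -0.327 -0.887] jig -0.602782703848856 -1.172178408160541
scene (240, 227) [-0.894 -1.026 -0.901] jig -0.04055622796004377 -1.5974498977407947
scene (262, 262) [ 0.552 -0.32   0.124] jig 0.07076364657480183 0.008014190733235615
```

Call:
{"name": "jog_arm", "arguments": {"rows": [[[3, 4, 0], [0, 0, 3], 0], [[7, 9, 0], [0, 0, 7], 0], [[11, 14, 0], [0, 0, 11], 0], [[15, 19, 0], [0, 0, 13.3], 0], [[19, 24, 0], [0, 0, 13.3], 0], [[21.4, 26.9, 0], [0, 0, 13.3], 0], [[21.4, 26.9, 0], [0, 0, 13.3], 0]], "newtons": 20}}

```text
clock: 0.98
position: [0.3957, -0.3262, 0.2267]
ee_rot: [-3.031, -0.822, -0.002]
force: [-0.7, -0.9, 0.0]
width: 0.286
gripper_force: 0.0
```

```bash
python3 - <<'E'
from h import *
print(arm.observe()['joints'])
for n in('wrist','scene'):
  d=grab(n); cv2.imwrite(f'pics/{n}1.png',d['img'][...,::-1])
E
```

```text
[ 0.7247451   0.26391538 -0.17176599  1.83133918  0.04962664  1.05063658
 -0.50705031]
```

View pics/wrist1.png

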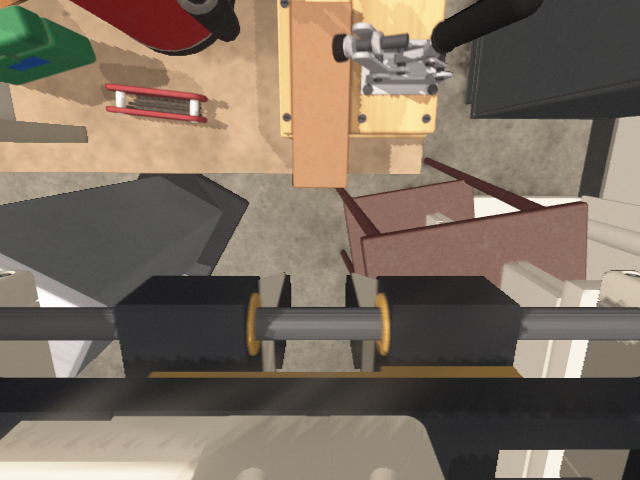

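The wrist view shows the block square to the tool. Its free end runs from (293,187) to (348,187), the fingers are centred at u≈318, and the clamp foot is at (340,47).

```bash
python3 - <<'E'
from h import *
np.set_printoptions(precision=4,suppress=True)
e=np.array([.866,.5]);n=np.array([.5,-.866])
for p,w in zip(['L','R','mid','up','upR','grip','gripend'],world('wrist',[(296,183),(345,183),(320,184),(297,60),(348,80),(470,35),(520,5)])): print(p,w,'jig',w[:2]@n-.482,w[:2]@e-.310)
p=arm.observe()['position'][:2];print('tcp jig',p@n-.482,p@e-.31)
E
```

```text
L [ 0.417  -0.2903  0.0622] jig -0.02203517572487823 -0.09401366562293084
R [ 0.4394 -0.3287  0.0622] jig 0.02233818153747058 -0.09378092481697195
mid [ 0.4272 -0.3096  0.0617] jig -0.0002908536118020888 -0.09486008873811425
up [ 0.506  -0.2411  0.0614] jig -0.02015761622176443 0.007674713566115543
upR [ 0.5143 -0.2859  0.0619] jig 0.02273575062221278 -0.007580149233370748
grip [ 0.5485 -0.3337  0.1669] jig 0.08121596652754004 -0.001856293358635297
gripend [ 0.5547 -0.339   0.202 ] jig 0.0889406885605527 0.00081778420321027
tcp jig 3.9954662151231446e-05 -0.134615323896316
```

Call:
{"name": "jog_arm", "arguments": {"rows": [[[0, 0, -5], [0, 0, 0], 0], [[0, 0, -10], [0, 0, 0], 0], [[0, 0, -15], [0, 0, 0], 0], [[0, 0, -18.7], [0, 0, 0], 0], [[0, 0, -18.7], [0, 0, 0], 0]]}}

```text
clock: 1.7
position: [0.3902, -0.3299, 0.0375]
ee_rot: [-3.032, -0.808, 0.007]
force: [0.4, 0.3, 0.7]
width: 0.005
gripper_force: 0.0
```

Call:
{"name": "jog_arm", "arguments": {"rows": [[[0.87, 0.5, 0], [0, 0, 0], 0], [[1.73, 1, 0], [0, 0, 0], 0], [[2.2, 1.25, 0], [0, 0, 0], 0], [[2.6, 1.5, 0], [0, 0, 0], 0], [[3.03, 1.75, 0], [0, 0, 0], 0], [[3.46, 2, 0], [0, 0, 0], 0], [[3.9, 2.25, 0], [0, 0, 0], 0], [[3.9, 2.25, 0], [0, 0, 0], 0]]}}

```text
clock: 2.7
position: [0.4318, -0.308, 0.0405]
ee_rot: [3.034, 0.811, -0.001]
force: [-3.7, -2.5, 3.7]
width: 0.004
gripper_force: 2.3
```

Call:
{"name": "jog_arm", "arguments": {"rows": [[[0.26, 0.15, 0], [0, 0, 0], 0], [[0.52, 0.3, 0], [0, 0, 0], 0], [[0.78, 0.45, 0], [0, 0, 0], 0], [[0.95, 0.55, 0], [0, 0, 0], 0], [[0.95, 0.55, 0], [0, 0, 0], 0]]}}

```text
clock: 3.32
position: [0.4401, -0.3031, 0.0403]
ee_rot: [3.035, 0.809, -0.004]
force: [-7.8, -4.9, 7.4]
width: 0.005
gripper_force: 4.5
```

Call:
{"name": "jog_arm", "arguments": {"rows": [[[0.26, 0.15, 0], [0, 0, 0], 0], [[0.43, 0.25, 0], [0, 0, 0], 0], [[0.61, 0.35, 0], [0, 0, 0], 0], [[0.61, 0.35, 0], [0, 0, 0], 0]]}}

```text
clock: 3.82
position: [0.44, -0.3031, 0.0403]
ee_rot: [3.037, 0.802, -0.018]
force: [-26.5, -13.6, 22.9]
width: 0.005
gripper_force: 14.9
```

It stalled at 30 N, so the block is seated. I'll back off, rise and check.

Call:
{"name": "jog_arm", "arguments": {"rows": [[[-0.8, -0.46, 0], [0, 0, 0], 0], [[-2.6, -1.5, 0], [0, 0, 0], 0], [[-4.3, -2.5, 0], [0, 0, 0], 0], [[-4.3, -2.5, 5], [0, 0, 0], 0], [[-4.3, -2.5, 11], [0, 0, 0], 0], [[-4.3, -2.5, 17], [0, 0, 0], 0], [[-4.3, -2.5, 20], [0, 0, 0], 0], [[-4.3, -2.5, 20], [0, 0, 0], 0]]}}

```text
clock: 4.82
position: [0.4053, -0.3245, 0.2422]
ee_rot: [3.031, 0.81, 0.005]
force: [-0.4, -0.1, -0.4]
width: 0.009
gripper_force: 0.0
```

```bash
python3 - <<'E'
from h import *
s=arm.observe();print(s['position'],s['ee_rot'],s['force'])
d=grab('scene'); a=cv2.resize(d['img'][220:350,230:350,::-1],None,fx=4,fy=4,interpolation=cv2.INTER_CUBIC)
cv2.imwrite('pics/chk.png',a)
np.set_printoptions(precision=4,suppress=True)
d=grab('wrist');cv2.imwrite('pics/w2.png',d['img'][...,::-1])
E
```

```text
[ 0.40527381 -0.32449395  0.24220131] [3.03128045 0.81001789 0.00505064] [-0.37378336 -0.13608793 -0.41743148]
```

View pics/chk.png

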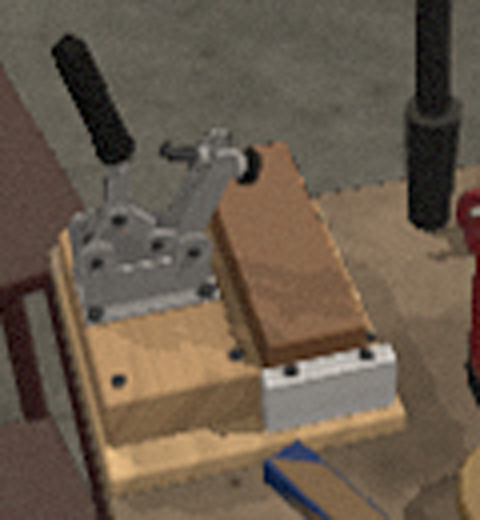

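The block sits flush behind the stop and the clamp is still open. I'll turn the tool a quarter so its body stays clear of the extinguisher hose, then go to the handle.

Call:
{"name": "jog_arm", "arguments": {"rows": [[[0, 0, 0], [0, 0, 10], 0], [[0, 0, 0], [0, 0, 20], 0], [[0, 0, 0], [0, 0, 30], 0], [[0, 0, 0], [0, 0, 40], 0], [[0, 0, 0], [0, 0, 50], 0], [[0, 0, 0], [0, 0, 60], 0], [[0, 0, 0], [0, 0, 70], 0], [[0, 0, 0], [0, 0, 80], 0]]}}

```text
clock: 5.92
position: [0.4037, -0.3229, 0.2378]
ee_rot: [-1.793, -2.575, -0.001]
force: [0.0, -0.3, 0.8]
width: 0.004
gripper_force: 0.0
```

Call:
{"name": "jog_arm", "arguments": {"rows": [[[2, 0, 0], [0, 0, 10], 0], [[6, 0.5, 0], [0, 0, 10], 0], [[10, 1, 0], [0, 0, 10], 0], [[13.25, 1.5, 0], [0, 0, 10], 0], [[13.25, 1.5, 0], [0, 0, 10], 0], [[13.25, 1.5, 0], [0, 0, 10], 0]]}}

```text
clock: 6.68
position: [0.5359, -0.3085, 0.2382]
ee_rot: [-1.571, -2.718, 0.001]
force: [-0.0, -0.5, 0.2]
width: 0.009
gripper_force: 0.0
```

```bash
python3 - <<'E'
from h import *
e=np.array([.866,.5]);n=np.array([.5,-.866])
s=arm.observe();p=s['position'];print(p,s['ee_rot'],s['force'],s['joints'],s['clock'],p[:2]@n-.482,p[:2]@e-.311)
d=grab('scene'); cv2.imwrite('pics/s3.png',cv2.resize(d['img'][120:350,170:400,::-1],None,fx=2.5,fy=2.5,interpolation=cv2.INTER_CUBIC))
E
```

```text
[ 0.53589547 -0.30845063  0.23816069] [-1.57054979e+00 -2.71751468e+00  7.15355914e-04] [-0.02687977 -0.46780055  0.16582412] [ 0.73312613  0.45838712 -0.43856822  1.54257684  0.20378279  1.18912412
  0.78031929] 6.675 0.053065983539974826 -0.0011398381226319643
```

View pics/s3.png

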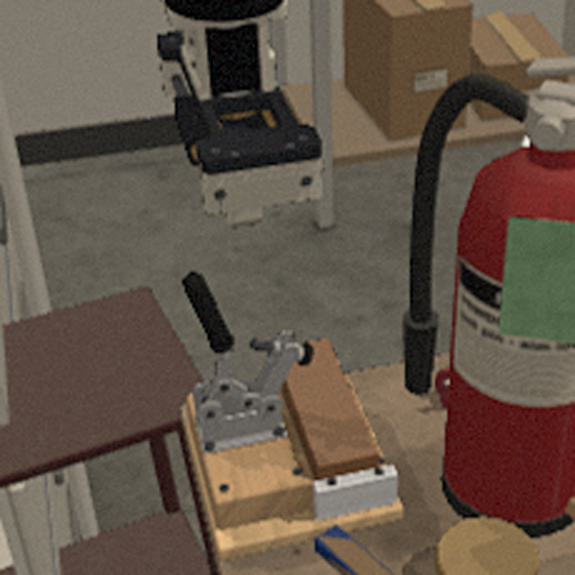

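The tip is at about (245,222), above and on the block side of the grip, whose top is at (195,278). The path down is clear.

Call:
{"name": "jog_arm", "arguments": {"rows": [[[0, 0, -3], [0, 0, 0], 0], [[0, 0, -6.2], [0, 0, 0], 0], [[0, 0, -6.2], [0, 0, 0], 0], [[0, 0, -6.2], [0, 0, 0], 0]]}}

```text
clock: 7.22
position: [0.5373, -0.3088, 0.179]
ee_rot: [1.572, 2.719, -0.0]
force: [0.3, 0.1, 0.5]
width: 0.006
gripper_force: 0.0
```

Call:
{"name": "jog_arm", "arguments": {"rows": [[[0.5, -0.87, 0], [0, 0, 0], 0], [[0.75, -1.3, 0], [0, 0, 0], 0], [[1, -1.73, 0], [0, 0, 0], 0], [[1.25, -2.17, -0.1], [0, 0, 0], 0], [[1.5, -2.6, -0.3], [0, 0, 0], 0], [[1.5, -2.6, -0.3], [0, 0, 0], 0]]}}

```text
clock: 7.98
position: [0.5523, -0.3347, 0.1743]
ee_rot: [-1.572, -2.72, 0.0]
force: [-0.6, 0.8, 0.3]
width: 0.006
gripper_force: 0.1
```

Call:
{"name": "jog_arm", "arguments": {"rows": [[[0.45, -0.8, -0.4], [0, 0, 0], 0], [[0.9, -1.57, -0.9], [0, 0, 0], 0], [[1.3, -2.25, -1.5], [0, 0, 0], 0], [[1.67, -2.9, -2.25], [0, 0, 0], 0], [[1.67, -2.9, -2.25], [0, 0, 0], 0]]}}

```text
clock: 8.6
position: [0.5687, -0.364, 0.151]
ee_rot: [-1.572, -2.719, 0.0]
force: [0.4, -0.1, -0.2]
width: 0.002
gripper_force: 0.0
```

```bash
python3 - <<'E'
from h import *
d=grab('scene'); cv2.imwrite('pics/s4.png',cv2.resize(d['img'][180:330,190:340,::-1],None,fx=4,fy=4,interpolation=cv2.INTER_CUBIC))
E
```

```text
(no output)
```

View pics/s4.png

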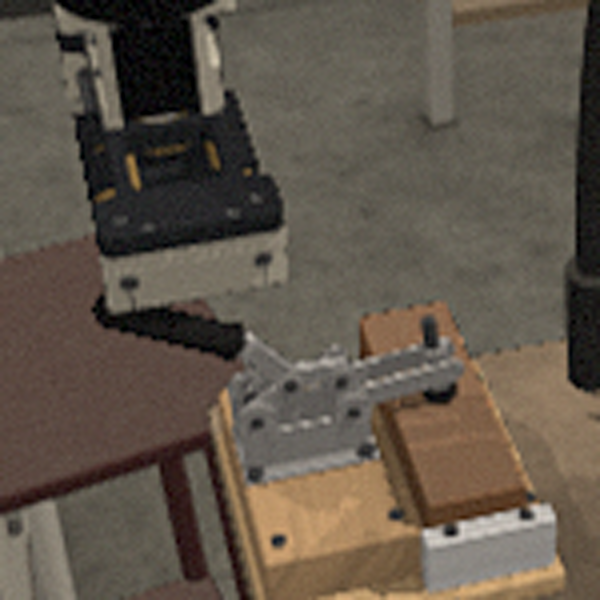

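The handle followed and is about 25° above level, with the foot nearly on the block. I'll continue down.

Call:
{"name": "jog_arm", "arguments": {"rows": [[[0.3, -0.5, -0.8], [0, 0, 0], 0], [[0.57, -0.98, -1.6], [0, 0, 0], 0], [[0.7, -1.2, -2.2], [0, 0, 0], 0], [[0.8, -1.4, -2.9], [0, 0, 0], 0], [[0.85, -1.5, -3.3], [0, 0, 0], 0], [[0.9, -1.57, -3.7], [0, 0, 0], 0], [[0.9, -1.57, -3.9], [0, 0, 0], 0]]}}

```text
clock: 9.52
position: [0.578, -0.3792, 0.113]
ee_rot: [1.572, 2.72, -0.0]
force: [0.0, -0.7, -0.3]
width: 0.009
gripper_force: 0.0
```

Call:
{"name": "jog_arm", "arguments": {"rows": [[[0, 0, -0.3], [0, 0, 0], 0], [[0, 0, -0.5], [0, 0, 0], 0], [[0, 0, -0.5], [0, 0, 0], 0]]}}

```text
clock: 9.9
position: [0.5787, -0.3793, 0.11]
ee_rot: [1.571, 2.718, -0.0]
force: [-2.7, 1.1, 11.5]
width: 0.003
gripper_force: 5.6
```

Call:
{"name": "jog_arm", "arguments": {"rows": [[[0, 0, 2], [0, 0, 0], 0], [[0, 0, 7], [0, 0, 0], 0], [[0, 0, 12], [0, 0, 0], 0], [[0, 0, 15], [0, 0, 0], 0], [[0, 0, 15], [0, 0, 0], 0], [[0, 0, 15], [0, 0, 0], 0]]}}

```text
clock: 10.65
position: [0.5777, -0.3788, 0.2581]
ee_rot: [-1.571, -2.72, 0.0]
force: [-0.5, 0.0, -0.4]
width: 0.007
gripper_force: 0.0
```

```bash
python3 - <<'E'
from h import *
print(arm.observe()['force'])
d=grab('scene'); cv2.imwrite('pics/s5.png',cv2.resize(d['img'][220:350,210:360,::-1],None,fx=5,fy=4.6,interpolation=cv2.INTER_CUBIC))
E
```

```text
[-0.47255717  0.00418727 -0.39891606]
```

View pics/s5.png

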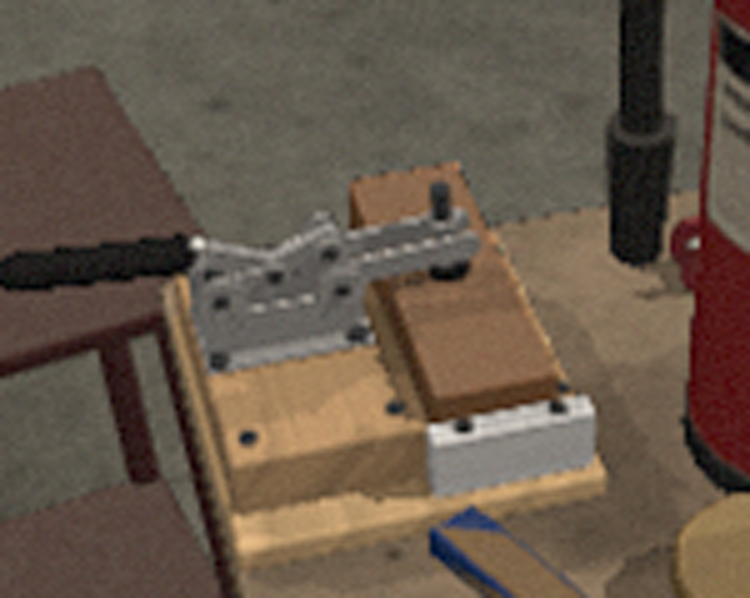

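The grip lies level from (10,270) to (190,255), the foot is down on the block at (450,268), and the block is flush at the stop. I'll check the grip height, then hand in.

```bash
python3 - <<'E'
from h import *
w=world('scene',[(214,278),(228,277),(244,275)]);print(w,[(p[:2]@[.5,-.866]-.482).round(3) for p in w])
if w[0][2]<.122: print(arm.sign_off())
E
```

```text
[[ 0.60268851 -0.39826004  0.1113028 ]
 [ 0.5901473  -0.37577254  0.10758804]
 [ 0.57537259 -0.34937889  0.10535231]] [np.float64(0.164), np.float64(0.138), np.float64(0.108)]
the job is handed in; nothing more can be done
None
```

I pushed the block home against the end stop, then pushed the clamp handle over until it locked, and handed the job in at about 11 s. The last image showed the grip level at its locked height and the block flush, but I couldn't measure the foot's clamping force, and no verdict came back.

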